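# Snap in a guide pin and pull-test it

## Robot

A 6-joint arm with a two-finger parallel gripper is mounted at the origin on a cart in front of the work surface, level with it; the furniture and walls round the work are solid. World frame = base frame: x ahead of the robot, y to its left, z up, the work surface at z = 0. Lengths are in m, angles in rad, forces in N, time in s.
With the tool pointing down it reaches from about 0.35 to 0.775 m from the base axis. Payload 7.3 kg.
Tool frame: the origin (TCP) lies at the centre of the arm's flange, where the gripper is bolted on; the fingertips stand 178 mm ahead of it and the grasp point (between the pads) lies 159 mm ahead of it; z points along the fingers, y is the line along which they close (so a half turn about z gives the same grasp; the last joint's range is limited). The gripper opens to 92 mm and grips with 3 to 60 N. Pads are 19 mm wide; open, the fingers measure 130 mm over their backs; the gripper's body (75 mm by 190 mm) begins 47 mm behind the grasp point.
Start: joints at [-1.366, 0.342, 1.524, -0, 1.275, -0.146], TCP at [0.18, -0.493, 0.405] pointing down, gripper open.
Joint ranges: [-2.53, 2.53], [-0.77, 2.02], [0.04, 2.7], [-1, 4.14], [0.28, 2.66], [-3.11, 3.11]. Speed limits (rad/s): [2.57, 2.57, 3.14, 3.14, 3.14, 3.14].

## Interface

Orientations are given as [roll, pitch, yaw] about the fixed x, y, z axes, in that order (R = Rz(yaw) Ry(pitch) Rx(roll)).
In Python, from cell import robot gives the robot as it stands.
- The arm moves only by the shell command python3 drive.py 'ROWS' [OPENING] [FORCE]. ROWS is a JSON list of rows, 1 to 8 of them, each an object with the fields sx, sy, sz (the shift in m), wx, wy, wz (a rotation vector in rad); a field left out counts as zero; each row shifts and turns the commanded pose from where the row before left it, along the tool's axes as they then stand; what a row does not reach is not made up. A row lasts 1/12 s, in which the tool goes at most 0.0417 m and 0.125 rad, less where a joint would pass 70% of its speed; a pose out of reach is approached as far as the arm can. OPENING is the finger opening in m, set as the command begins (- or left out keeps the last). The fingers move at their own pace and stop on an object; FORCE is the grip in N (left out, the last holds). Time passes only in rows, so rows that do not move let the fingers close. It prints the time, the measured TCP pose, the force, the opening and the grip force at its end. Input that does not fit is refused with a message, and nothing moves.
- robot.observe(): the state, without advancing time (a new reading comes with each control period).
- robot.read_camera(name): name is "side" or "top" or "wrist"; returns a dict with "image" (420x560x3 uint8, red, green, blue), "fx", "fy", "cx", "cy" (pixels), "pose" (4x4, takes a point from camera to world coordinates). Camera axes: x right, y down, z forward; pixel columns grow to the right and rows downward; lengths in m; the calibration is good to about 2 mm. A picture is of the moment at which its call begins. There is no depth.
- robot.hand_in(): hands the job in; it is judged then, once.
The state is a dict: "time": time; "qpos": joint angles; "qvel": joint speeds; "joint_efforts": joint torques, N m; "tool_pos": TCP position; "tool_rot": TCP orientation; "contact_force": force on the tool from outside, world axes, zero at the start; "torque": the same for the moment, N m; "opening": finger opening in m; "grip_force": force on a finger pad.
Only numpy, scipy, OpenCV 4.12 (cv2) and the standard library are available. Lean on these libraries where they do the work, as an engineer would, in place of code of your own. Each camera call takes 0.05 s, during which the arm holds its last target. There are 200 camera calls.

## Task

Take the orange-headed guide pin from its blue stand, press it straight down into one of the two sprung test sockets until its flange is fully home, then pull it straight up with about 12 N for a full second to prove that the catch holds it. One of the two sockets has worn catches and lets the pin out at a light pull; if that happens, press the pin into the other socket and pull-test it there. Finish with the pin fully home and released in the socket that held it, never push or pull harder than 20 N on a socket, and leave everything else where it is.

Things in the scene. Friction and masses are not known exactly. Their poses are not given: they have to be found in the camera images.
- guide_pin: Loose round pin, 120 g, upright in the blue stand. Origin: centre of its flange's underside, z up. Above: orange flange 30 mm wide, 4 thick, then orange grip 22 mm wide up to +38 mm. Below: steel shank 16 mm wide to -17, neck 10 wide to -27, barb 16 wide to -32, cone to 6 mm at the tip at -44 mm.
- pin_stand: Fixed blue block 64 x 64 x 52 mm with a plain through bore 19 mm wide in which the pin stands loosely, flange on the block's top. Origin: centre of its underside, on the worktop.
- socket_a: One of two test sockets that look alike. Fixed dark steel foot 96 x 70 x 12 mm; origin: centre of its underside, on the worktop. Above it a grey metal nest 56 x 56 x 46 mm floats on springs, guided by two posts (tops at z = 56 mm).
- socket_b: The other test socket, described as socket_a. Which of the two has the worn catches is not marked.
- seat_a (a point): Centre of the bore's mouth on top of socket_a's nest, 67 mm above the worktop at rest; moves with the nest; z up. Through bore 19 mm wide, 3 mm chamfer. A pin that is home has its origin here. Two spring catches snap over the barb: about 7 to 12 N to push past (2 to 4 N if worn).
- seat_b (a point): The same point on the nest of socket_b. In either socket the barb meets the catches after about 3 mm of free upward play; good catches do not let go at the test pull, worn ones let go at about 1 to 4 N.
- nest_a (a joint): Vertical travel of socket_a's nest on its springs in m: 0 at rest, positive when pulled up, negative when pushed down; 5 N per mm both ways, stops at 8 mm.
- nest_b (a joint): The same for socket_b.
- jar: Bystander: screw jar 59 mm across, 64 mm tall; origin at the centre of its underside.
- brown_core: Bystander: brown cardboard core 86 mm across, 43 mm tall; origin at the centre of its underside.
- tape: Bystander: roll of cream masking tape lying flat, 104 mm across, 25 mm tall; origin at the centre of its underside.
- roller (a point): Foot, on the worktop, of the black upright drive roller behind the work, about 90 mm wide; with the threaded spindle on top 327 mm tall. Keep the arm and gripper clear of it, and of the reels on both sides.

How it is judged:
By the outcome, as a careful person would: the job done as asked, in the order asked, and still so for the second after the job is handed in, with the robot touching nothing.
It also fails if it takes over 61 s, if anything falls off the work surface, if the arm or the gripper's body presses on something with over 40 N, if the wrist force passes 120 N, or if a joint passes its speed limit or range.

## Working session

There is one attempt and no reset: what is moved stays moved. The work goes in short steps, Python scripts to look and compute and a shell command to move; the robot and the scene stay as the last step left them, time stands still between calls to the robot, and variables do not carry over. Pictures are saved under pics/ and viewed, at most 11 in all, crops included, and the job is handed in when it is done.

```bash
ls; mkdir -p pics; python3 - <<'E'
from cell import robot
import cv2,numpy as np
s=robot.observe();print({k:np.round(v,3).tolist() for k,v in s.items()})
for n in("top","side"):
    c=robot.read_camera(n);cv2.imwrite(f"pics/{n}0.png",c["image"][:,:,::-1]);print(n,c["fx"],c["fy"],c["cx"],c["cy"],np.round(c["pose"],3).tolist())
E
```

```text
cell.py
drive.py
pics
{'time': 0.0, 'qpos': [-1.366, 0.343, 1.525, -0.0, 1.275, -0.146], 'qvel': [-0.002, -0.0, -0.001, 0.001, 0.0, -0.0], 'joint_efforts': [0.002, -43.124, -24.422, 0.072, 0.056, -0.0], 'tool_pos': [0.18, -0.493, 0.404], 'tool_rot': [-3.14, -0.0, 0.351], 'contact_force': [-0.472, -0.11, -0.361], 'torque': [-0.009, 0.032, 0.012], 'grip_force': 0.0, 'opening': 0.092}
top 394.38005094329634 394.38005094329634 280.644779771495 215.05958233150497 [[0.014, -0.984, 0.177, 0.367], [-1.0, -0.015, -0.002, -0.079], [0.005, -0.177, -0.984, 1.204], [0.0, 0.0, 0.0, 1.0]]
side 387.9944448303917 387.9944448303917 286.2448507452998 214.28221263733843 [[-0.936, -0.137, 0.325, 0.269], [-0.352, 0.401, -0.845, 0.705], [-0.014, -0.906, -0.424, 0.462], [0.0, 0.0, 0.0, 1.0]]
```

View pics/top0.png

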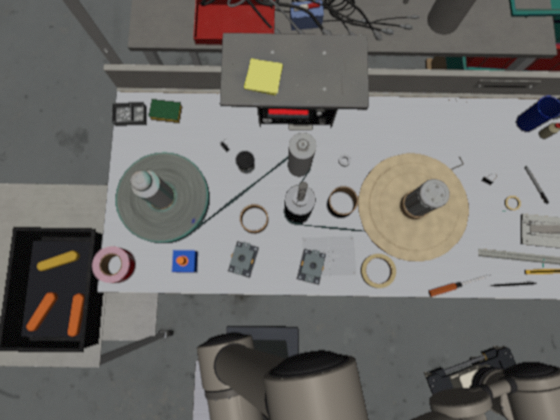

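View pics/side0.png

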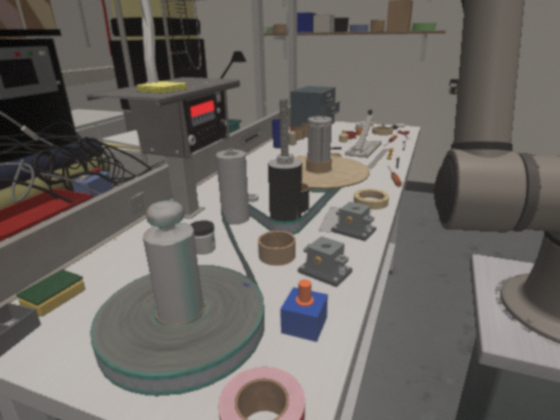

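The top view shows the blue stand with the orange pin at about (183,261) and the two sockets at about (243,259) and (311,265). The roller is at (300,203). In the side view the stand is at (305,310) and the sockets at (326,258) and (354,218). Next I'll measure them.

```bash
cat > h.py <<'E'
import cv2,numpy as np
from cell import robot
def ray(c,u,v):
    d=np.array([(u-c["cx"])/c["fx"],(v-c["cy"])/c["fy"],1.]);P=c["pose"];return P[:3,3],P[:3,:3]@d
def plane(c,u,v,z):
    o,d=ray(c,u,v);return o+d*(z-o[2])/d[2]
def proj(c,p):
    P=np.asarray(c["pose"]);q=P[:3,:3].T@(np.asarray(p)-P[:3,3]);return np.array([c["fx"]*q[0]/q[2]+c["cx"],c["fy"]*q[1]/q[2]+c["cy"]])
def tri(r):
    A=np.zeros((3,3));b=np.zeros(3)
    for o,d in r:
        d=d/np.linalg.norm(d);M=np.eye(3)-np.outer(d,d);A+=M;b+=M@o
    return np.linalg.solve(A,b)
def mask(c,lo,hi,box,val=80,sat=120):
    h=cv2.cvtColor(c["image"],cv2.COLOR_RGB2HSV);m=cv2.inRange(h,(lo,sat,val),(hi,255,255))
    k=np.zeros_like(m);x0,y0,x1,y1=box;k[y0:y1,x0:x1]=m[y0:y1,x0:x1];return k
E
python3 - <<'E'
from h import *
t=robot.read_camera("top");s=robot.read_camera("side")
for n,c,b in(("top",t,(160,240,210,285)),("side",s,(270,270,340,345))):
    for nm,lo,hi in(("or",3,20),("bl",105,130)):
        m=mask(c,lo,hi,b);k=cv2.boundingRect(m);ys,xs=np.nonzero(m);print(n,nm,len(xs),k,xs.mean(),ys.mean())
        if n=="top":
            z=.09 if nm=="or" else .052
            print(plane(c,xs.mean(),ys.mean(),z))
            if nm=="bl":
                mm=mask(c,105,130,b)|mask(c,3,20,b);cs=max(cv2.findContours(mm,0,1)[0],key=cv2.contourArea);r=cv2.minAreaRect(cs);print(r,plane(c,*r[0],.052))
a=cv2.resize(t["image"][235:290,155:345],None,fx=4.2,fy=4.2,interpolation=2)
b=cv2.resize(s["image"][190:345,270:390],None,fx=3,fy=3,interpolation=2)
b=cv2.resize(b,(int(b.shape[1]*.78),int(b.shape[0]*.78)))
im=np.zeros((600,800,3),np.uint8);im[:a.shape[0],:a.shape[1]]=a[:,:800]
im[a.shape[0]:a.shape[0]+b.shape[0],:b.shape[1]]=b[:600-a.shape[0]]
cv2.imwrite("pics/crop1.png",im[:,:,::-1])
print(a.shape,b.shape)
E
```

```text
top or 70 (177, 257, 11, 8) 181.95714285714286 260.3857142857143
[0.43361157 0.19399596 0.09      ]
top bl 339 (172, 251, 24, 21) 184.16814159292036 261.2448377581121
[0.43350826 0.19675149 0.052     ]
((183.5, 261.0), (20.0, 23.0), 90.0) [0.4341872  0.19873068 0.052     ]
side or 284 (297, 280, 16, 25) 304.40492957746477 292.943661971831
side bl 589 (282, 289, 44, 29) 304.7623089983022 304.95755517826825
(231, 798, 3) (362, 280, 3)
```

View pics/crop1.png

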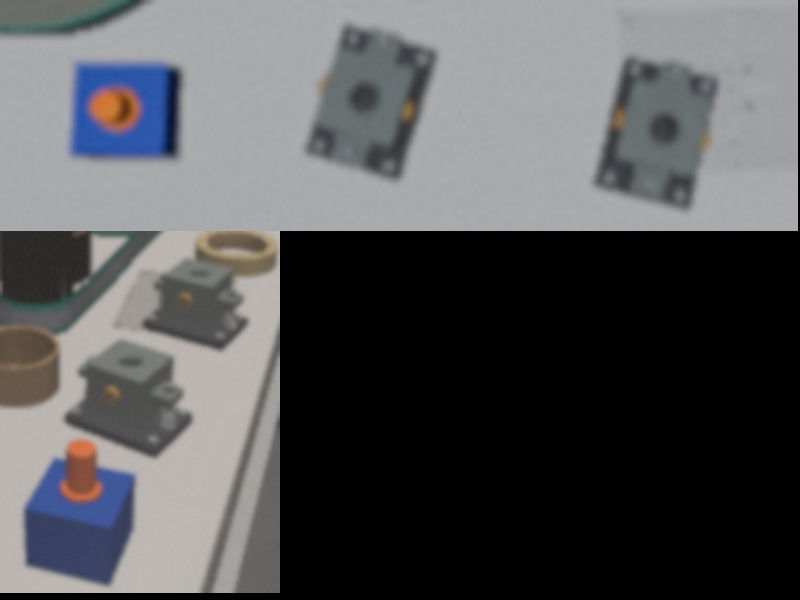

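The crop puts the bore mouths at about (241.7,257.9) and (313.3,265.2) in the top view. In the side view they're at about (326,247) and (356,208).

```bash
python3 - <<'E'
from h import *
t=robot.read_camera("top");s=robot.read_camera("side")
f=lambda x,y:(270+x/2.34,190+(y-231)/2.34)
for n,a,b in(("S1",(241.7,257.9),f(132,362)),("S2",(313.3,265.2),f(200,273))):
    print(n,plane(t,*a,.067),plane(s,*b,.067),tri([ray(t,*a),ray(s,*b)]))
# pin grip top from side: top-ellipse centre
print("pin",plane(t,181.96,260.39,.09),plane(s,*f(81,447),.09),tri([ray(t,181.5,260.4),ray(s,*f(81,447))]))
print("roller",plane(s,286,213,0),plane(t,299,212,.05))
w=robot.read_camera("wrist");P=w["pose"];o=robot.observe()
from scipy.spatial.transform import Rotation as R
T=np.eye(4);T[:3,:3]=R.from_euler("xyz",o["tool_rot"]).as_matrix();T[:3,3]=o["tool_pos"]
print(np.round(np.linalg.inv(T)@P,3),w["fx"])
print("tool axes\n",np.round(T[:3,:3],3))
E
```

```text
S1 [0.44459761 0.02862863 0.067     ] [0.44050086 0.03263507 0.067     ] [0.44319357 0.02853083 0.06453559]
S2 [ 0.4267516  -0.17711894  0.067     ] [ 0.42269154 -0.17365014  0.067     ] [ 0.4251314 -0.1775379  0.065196 ]
pin [0.43359971 0.19398724 0.09      ] [0.43259277 0.19946869 0.09      ] [0.43372499 0.1959237  0.08738811]
roller [ 0.62683635 -0.22487387  0.        ] [ 0.58447359 -0.1360321   0.05      ]
[[-0.001 -0.952 -0.307  0.084]
 [ 1.    -0.001 -0.001 -0.   ]
 [ 0.    -0.307  0.952  0.019]
 [ 0.     0.     0.     1.   ]] 310.0847555617898
tool axes
 [[ 0.939  0.344 -0.   ]
 [ 0.344 -0.939  0.   ]
 [-0.    -0.    -1.   ]]
```

```bash
python3 - <<'E'
from h import *
t=robot.read_camera("top");s=robot.read_camera("side")
for n,c,b in(("top",t,(275,180,326,235)),("side",s,(262,150,308,225))):
    g=c["image"].max(2);x0,y0,x1,y1=b;m=(g[y0:y1,x0:x1]<45).astype(np.uint8);nn,l,st,ce=cv2.connectedComponentsWithStats(m);i=1+st[1:,4].argmax();print(n,st[i],ce[i],st[i][0]+x0,st[i][1]+y0)
a=cv2.resize(t["image"][140:240,260:360],None,fx=4,fy=4,interpolation=2)
b=cv2.resize(s["image"][90:230,220:320],None,fx=4,fy=4,interpolation=2)
im=np.zeros((600,800,3),np.uint8);im[:400,:400]=a;im[:560,400:]=b
cv2.imwrite("pics/crop2.png",im[:,:,::-1])
E
```

```text
top [ 10  27  25  17 181] [20.33149171 36.90607735] 285 207
side [  8  19  34  45 701] [23.80313837 38.40941512] 270 169
```

View pics/crop2.png

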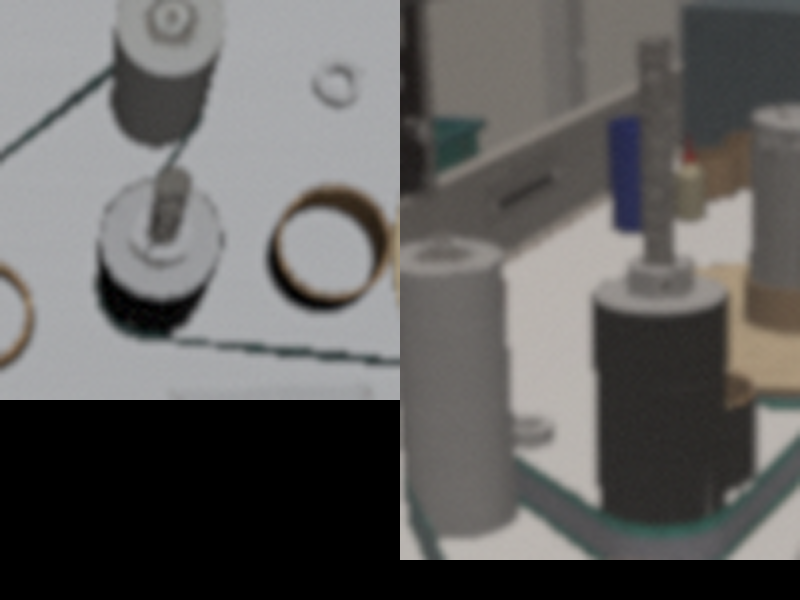

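The roller's front foot edge is at (297,224) in the top view. Its spindle top is at (303.5,183) in the top view and (284,100) in the side view.

```bash
python3 - <<'E'
from h import *
t=robot.read_camera("top");s=robot.read_camera("side")
print("spindle",tri([ray(t,303.5,183),ray(s,284,100)]),plane(t,303.5,183,.327),"front edge",plane(t,297,224,.0),plane(t,297,224,.02))
print("cap",tri([ray(t,260+155/4,140+235/4),ray(s,220+260/4,90+290/4)]))
print("left reel post top",tri([ray(t,145,178),ray(s,166,210)]))
print(robot.observe()["time"])
E
```

```text
spindle [ 0.5963711  -0.13359117  0.32602126] [ 0.60005923 -0.13230626  0.327     ] front edge [ 0.55607621 -0.13254034  0.        ] [ 0.55292965 -0.1316541   0.02      ]
cap [ 0.593156   -0.12940048  0.18099188]
left reel post top [0.63386835 0.26830827 0.22116347]
0.55
```

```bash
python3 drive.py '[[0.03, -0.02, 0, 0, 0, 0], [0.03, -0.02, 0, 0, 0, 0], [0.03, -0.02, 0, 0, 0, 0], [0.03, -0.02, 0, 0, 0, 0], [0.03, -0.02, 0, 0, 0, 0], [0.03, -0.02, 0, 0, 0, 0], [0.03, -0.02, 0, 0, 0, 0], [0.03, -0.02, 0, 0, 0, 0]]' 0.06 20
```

```text
refused: ROWS must be a list of objects with named fields. Nothing was moved.
```

I used the wrong layout. The manual says a list of objects with named fields; once more.

```bash
python3 drive.py '[{"sx":0.03, "sy":-0.02}, {"sx":0.03, "sy":-0.02}, {"sx":0.03, "sy":-0.02}, {"sx":0.03, "sy":-0.02}, {"sx":0.03, "sy":-0.02}, {"sx":0.03, "sy":-0.02}, {"sx":0.03, "sy":-0.02}, {"sx":0.03, "sy":-0.02}]' 0.06 20
```

```text
time: 1.22
tool_pos: [0.3515, -0.2587, 0.405]
tool_rot: [3.141, -0.0, 0.35]
contact_force: [0.9, -0.3, 0.3]
opening: 0.0602
grip_force: 0.0
```

```bash
python3 drive.py '[{"sx":0.0195, "sy":-0.0333}, {"sx":0.0195, "sy":-0.0333}, {"sx":0.0195, "sy":-0.0333}, {"sx":0.0195, "sy":-0.0333}, {"sx":0.0195, "sy":-0.0333}, {"sx":0.0195, "sy":-0.0333}]'; python3 drive.py '[{"sx":0.0195, "sy":-0.0333, "sz":0.01}, {"sx":0.0195, "sy":-0.0333, "sz":0.01}, {"sx":0.0195, "sy":-0.0333, "sz":0.01}, {"sx":0.0195, "sy":-0.0333, "sz":0.01}, {"sx":0.0195, "sy":-0.0333, "sz":0.01}, {"sx":0.0195, "sy":-0.0333, "sz":0.01}, {"sz":0.01}, {}]'
python3 - <<'E'
from h import *
w=robot.read_camera("wrist");cv2.imwrite("pics/w1.png",w["image"][:,:,::-1]);o=robot.observe();print(o["tool_pos"])
m=mask(w,3,20,(0,0,560,420));n,l,st,ce=cv2.connectedComponentsWithStats(m)
for i in range(1,n):
    if st[i,4]>200:print(st[i],ce[i])
for z in(.09,.056):print(proj(w,[.4335,.197,z]))
E
```

```text
time: 1.72
tool_pos: [0.3919, -0.0306, 0.405]
tool_rot: [3.141, -0.001, 0.351]
contact_force: [0.6, -0.4, 0.1]
opening: 0.06
grip_force: 0.0
time: 2.38
tool_pos: [0.4326, 0.1971, 0.3328]
tool_rot: [-3.141, 0.004, 0.355]
contact_force: [0.5, 1.0, -0.3]
opening: 0.0597
grip_force: 0.0
[0.43281127 0.1959874  0.33376736]
[ 262  196   32   42 1054] [277.37381404 216.15180266]
[280.99972707 227.6429156 ]
[280.91686417 213.96319803]
```

View pics/w1.png

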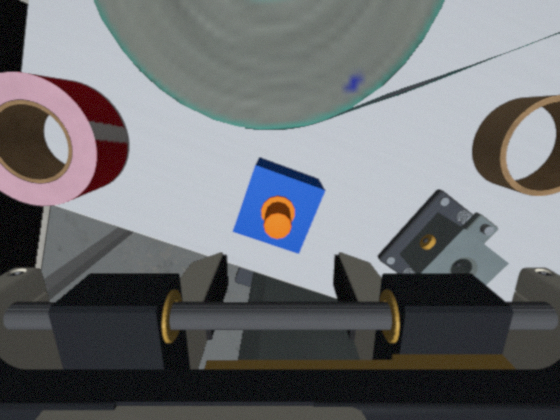

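The wrist view shows the pin, with its flange centred at about (278,213.5) and its grip top at about (277.5,224). The next step is to cast both onto their planes.

```bash
python3 - <<'E'
from h import *
w=robot.read_camera("wrist");m=mask(w,3,20,(200,150,350,260));h=cv2.cvtColor(w["image"],cv2.COLOR_RGB2HSV)
ys,xs=np.nonzero(m);v=h[...,2][ys,xs];print(np.percentile(v,[5,25,50,75,95]))
from scipy.spatial.transform import Rotation as R
o=robot.observe();T=R.from_euler("xyz",o["tool_rot"]).as_matrix()
x,y,ww,hh=cv2.boundingRect(m);print(x,y,ww,hh)
def edge(z,r):  # pixel radius at the height
    d=(w["pose"][2,3]-z)/.952;return w["fx"]*r/d
g=plane(w,277.4,y+hh-edge(.09,.011),.09);f=plane(w,x+ww/2-.5,y+edge(.056,.015),.056)
print(g,f)
for p in(g,f):print(np.round(T.T@(p-o["tool_pos"]),4))
print(o["tool_pos"],o["tool_rot"],o["time"])
E
```

```text
[ 95. 160. 226. 230. 231.]
260 196 33 42
[0.43577562 0.19949416 0.09      ] [0.43284891 0.20004354 0.056     ]
[ 0.0043 -0.0031  0.2445]
[ 0.0018 -0.0047  0.2785]
[0.43309451 0.19524714 0.33454132] [3.14134432e+00 1.27995888e-03 3.51318103e-01] 2.4833
```

```bash
python3 drive.py '[{"sx":0.003, "sy":-0.004, "sz":0.018}, {"sz":0.02}, {"sz":0.02}, {"sz":0.02}, {"sz":0.01}, {"sz":0.008}, {"sz":0.002}, {}]' - ; python3 drive.py '[{}, {}, {}, {}]' 0.0 40
python3 - <<'E'
from h import *
for i in range(2):
    w=robot.read_camera("wrist");o=robot.observe();print(o["tool_pos"],o["contact_force"],o["opening"],o["grip_force"])
s=robot.read_camera("side");a=cv2.resize(s["image"][200:350,220:400],None,fx=2.2,fy=2.2);b=np.zeros((420,800,3),np.uint8);b[:330,:396]=a;b[:303,396:]=cv2.resize(w["image"],(404,303));cv2.imwrite("pics/g1.png",b[:,:,::-1])
E
```

```text
time: 3.15
tool_pos: [0.435, 0.1995, 0.237]
tool_rot: [3.141, -0.0, 0.349]
contact_force: [-0.1, -0.3, 0.6]
opening: 0.0601
grip_force: 0.0
time: 3.48
tool_pos: [0.4348, 0.2002, 0.2372]
tool_rot: [3.141, -0.001, 0.351]
contact_force: [0.4, 0.4, 1.3]
opening: 0.0381
grip_force: 0.0
[0.43478556 0.20023298 0.23711258] [ 0.21813392  0.03993382 -0.14389545] 0.034150615012659216 0.0
[0.43475504 0.20021501 0.2370011 ] [-0.00988668  0.25661142  0.38396782] 0.02997281267694909 0.0
```

View pics/g1.png

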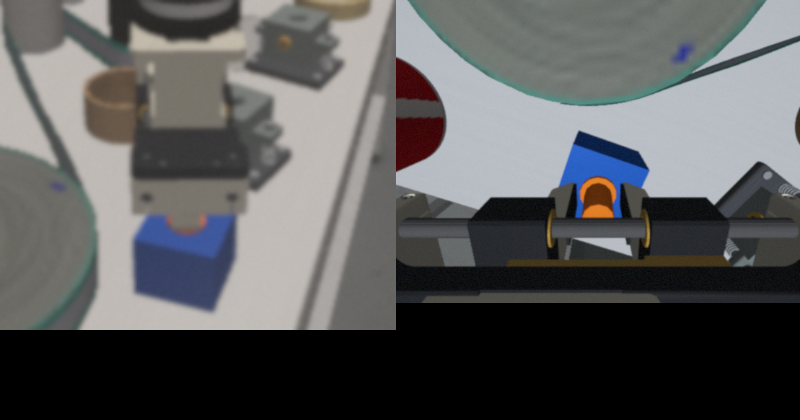

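The fingers straddle the pin's grip centrally: in the wrist half the pin is at about (598,195). They are still closing.

```bash
python3 drive.py '[{}, {}, {}, {}]' 0.0 55;  python3 drive.py '[{}, {"sz":-0.005}, {"sz":-0.015}, {"sz":-0.03}, {"sz":-0.03}, {}, {}]'
python3 - <<'E'
from h import *
P=[];
for i in range(4):
    w=robot.read_camera("wrist");o=robot.observe();print(np.round(o["tool_pos"],4),np.round(o["contact_force"],2),o["opening"],o["grip_force"])
m=mask(w,3,20,(150,100,420,300));print(cv2.boundingRect(m))
s=robot.read_camera("side");m=mask(s,3,20,(200,100,400,345));print("side",cv2.boundingRect(m))
a=cv2.resize(s["image"][170:340,220:400],None,fx=2.2,fy=2.2);b=np.zeros((420,800,3),np.uint8);b[:374,:396]=a;b[:303,396:]=cv2.resize(w["image"],(404,303));cv2.imwrite("pics/g2.png",b[:,:,::-1])
E
```

```text
time: 3.97
tool_pos: [0.4347, 0.2002, 0.2368]
tool_rot: [3.142, -0.0, 0.351]
contact_force: [-1.6, 0.4, 2.6]
opening: 0.0207
grip_force: 55.0
time: 4.55
tool_pos: [0.4349, 0.2002, 0.318]
tool_rot: [3.141, -0.003, 0.351]
contact_force: [-0.7, 0.4, -2.2]
opening: 0.021
grip_force: 55.0
[0.4344 0.2001 0.3167] [-0.44 -0.19 -1.64] 0.02084636325437362 54.999518394470215
[0.4342 0.2    0.3159] [-1.03 -0.6  -1.67] 0.020768913665754795 54.99951660633087
[0.4342 0.2    0.3155] [-0.57  0.06 -1.87] 0.020992429041315493 54.99949514865875
[0.4343 0.2    0.3154] [ 0.15 -0.58 -1.85] 0.0211637703959323 54.99966859817505
(236, 244, 90, 56)
side (300, 129, 100, 137)
```

View pics/g2.png

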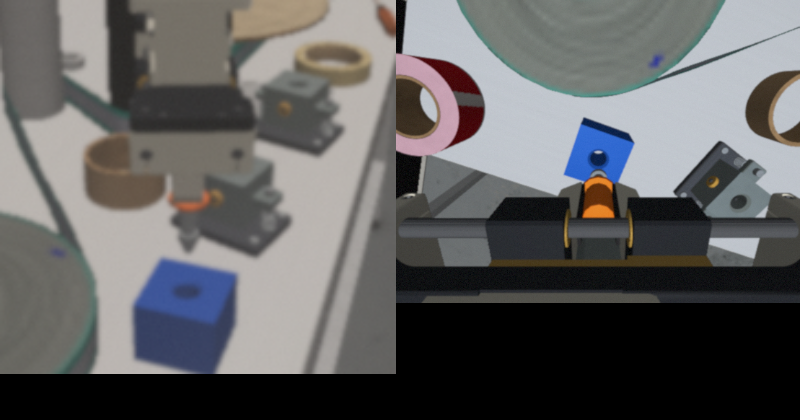

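The pin is held upright with its shank free of the stand. The bore of socket 1 shows at about (475,279) in the wrist image.

```bash
python3 - <<'E'
from h import *
from scipy.spatial.transform import Rotation as R
w=robot.read_camera("wrist");o=robot.observe();T=R.from_euler("xyz",o["tool_rot"]).as_matrix()
g=cv2.cvtColor(w["image"],cv2.COLOR_RGB2GRAY)
def bore(u,v,r=16):
    u,v=int(u),int(v);p=g[v-r:v+r,u-r:u+r];lo,hi=np.percentile(p,[3,60]);n,l,st,ce=cv2.connectedComponentsWithStats((p<(lo+hi)/2).astype(np.uint8));i=1+st[1:,4].argmax();print(st[i]);return ce[i]+[u-r,v-r]
for n,u,v,z in(("S1",475,279,.067),("stand",280,217.6,.052)):
    b=bore(u,v);p=plane(w,*b,z);print(n,b,p,"tool",np.round(T.T@(p-o["tool_pos"]),4))
E
```

```text
[  5   7  23  20 339]
S1 [474.6519174  279.78761062] [0.44518219 0.03170756 0.067     ] tool [-0.0471  0.1618  0.2487]
[  4  10  24  20 359]
stand [279.95264624 220.62952646] [0.43375259 0.2002291  0.052     ] tool [ 1.000e-04 -4.000e-04  2.636e-01]
```

```bash
python3 drive.py '[{"sx":-0.0156, "sy":0.0324}, {"sx":-0.0156, "sy":0.0324}, {"sx":-0.0156, "sy":0.0324}, {"sx":-0.0156, "sy":0.0324}, {"sx":-0.0156, "sy":0.0324}, {}, {}, {}]'
cat >> h.py <<'E'
from scipy.spatial.transform import Rotation as R
def bore(w,u,v,r=18):
    g=cv2.cvtColor(w["image"],cv2.COLOR_RGB2GRAY);u,v=int(u),int(v);p=g[v-r:v+r,u-r:u+r];lo,hi=np.percentile(p,[3,60]);n,l,st,ce=cv2.connectedComponentsWithStats((p<(lo+hi)/2).astype(np.uint8));i=1+st[1:,4].argmax();print(st[i]);return ce[i]+[u-r,v-r]
E
python3 - <<'E'
from h import *
for i in range(2):
    w=robot.read_camera("wrist");o=robot.observe();T=R.from_euler("xyz",o["tool_rot"]).as_matrix()
    q=proj(w,[.445,.0315,.067]);b=bore(w,*q);p=plane(w,*b,.067);print(q,b,p,"tool",np.round(T.T@(p-o["tool_pos"]),4),np.round(o["tool_pos"],4),o["tool_rot"],o["contact_force"],o["time"])
a=cv2.resize(w["image"][120:330,140:420],None,fx=2.8,fy=2.8);cv2.imwrite("pics/s1.png",a[:,:,::-1])
E
```

```text
time: 5.52
tool_pos: [0.4171, 0.0212, 0.3163]
tool_rot: [-3.141, 0.001, 0.35]
contact_force: [-0.0, 0.4, -1.6]
opening: 0.0211
grip_force: 55.0
[  9   8  24  24 437]
[280.40299576 189.77742518] [282.5423341  190.58581236] [0.44496364 0.02975629 0.067     ] tool [0.029  0.0022 0.2494] [0.4171 0.0218 0.3164] [-3.14103482e+00  5.99313939e-04  3.51170442e-01] [-0.28762069 -0.02698107 -1.48528627] 5.5667
[  9   8  24  23 439]
[281.1005189  190.07083706] [283.21412301 190.87927107] [0.4449594  0.02977321 0.067     ] tool [0.0289 0.0025 0.2494] [0.4171 0.0221 0.3164] [-3.14116849e+00  4.74222356e-04  3.52118468e-01] [ 0.07407078  0.84556628 -2.02610569] 5.6167
```

View pics/s1.png

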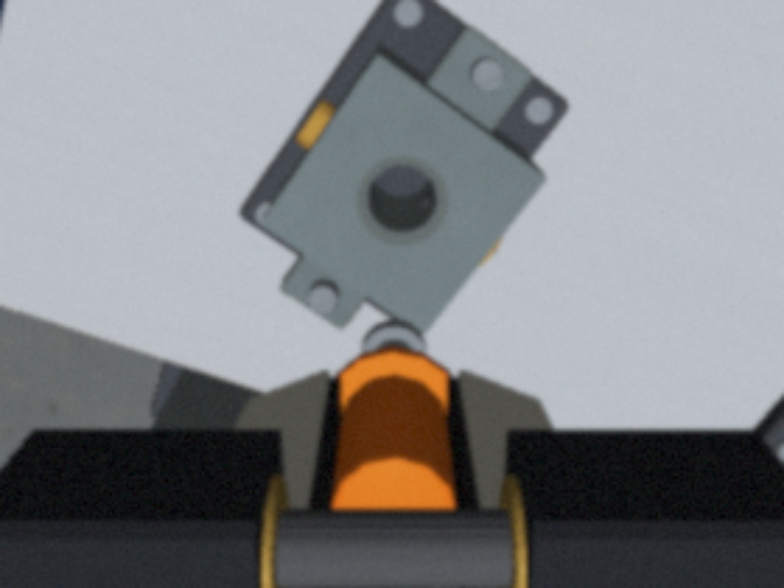

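The wrist view shows the socket 1 bore ring centred at crop (402,200), which is px (283.4,191.3). The flange's far edge is at px row 245 and the barb's far edge at about row 235. From these rows I can check how the pin sits in the fingers.

```bash
python3 - <<'E'
from h import *
w=robot.read_camera("wrist");o=robot.observe();T=R.from_euler("xyz",o["tool_rot"]).as_matrix();t=np.array(o["tool_pos"])
f=lambda x,y,z:proj(w,t+T@np.array([x,y,z]))
for e in(-.002,0,.002):print(e,"flange",f(.015+e,0,.185),"barb",f(.008+e,0,.217),f(.008+e,0,.212))
im=w["image"];m=mask(w,3,20,(240,200,330,300));print(cv2.boundingRect(m))
ys,xs=np.nonzero(m);print([(r,xs[ys==r].mean().round(1)) for r in range(246,262,3)])
print("gray col 281",[int(v) for v in im[225:250,281].mean(1)])
p=plane(w,283.4,191.3,.067);print(np.round(T.T@(p-t),4))
E
```

```text
-0.002 flange [280.19876143 243.87322704] barb [280.2281266  234.72629975] [280.22715296 237.48753327]
0 flange [280.19230518 240.67459209] barb [280.22275114 231.99419576] [280.22165088 234.70076276]
0.002 flange [280.18580439 237.45388159] barb [280.21734432 229.24615151] [280.21611596 231.89735769]
(258, 244, 68, 56)
[(246, np.float64(280.5)), (249, np.float64(280.0)), (252, np.float64(280.0)), (255, np.float64(280.5)), (258, np.float64(280.0)), (261, np.float64(280.0))]
gray col 281 [124, 124, 127, 126, 126, 124, 122, 110, 86, 61, 62, 93, 130, 145, 146, 133, 96, 67, 60, 52, 77, 110, 129, 134, 134]
[0.0286 0.0025 0.2495]
```

Relative to the bore, the pin sits about 1.5 mm back in tool x. So I shift by (0.030, 0.0025) and then descend, watching the force.

```bash
python3 drive.py '[{"sx":0.015, "sy":0.0013}, {"sx":0.015, "sy":0.0012}, {}, {"sz":0.01}, {"sz":0.008}, {}, {}]'; python3 drive.py '[{"sz":0.003}, {"sz":0.003}, {"sz":0.003}, {"sz":0.003}, {}, {}]'
python3 - <<'E'
from h import *
for i in range(3):
    w=robot.read_camera("wrist");o=robot.observe();print(np.round(o["tool_pos"],4),np.round(o["contact_force"],2),np.round(o["torque"],2))
E
```

```text
time: 6.25
tool_pos: [0.4457, 0.0296, 0.2982]
tool_rot: [-3.141, 0.002, 0.352]
contact_force: [1.0, 0.3, -2.3]
opening: 0.0214
grip_force: 55.0
time: 6.75
tool_pos: [0.4461, 0.0291, 0.2865]
tool_rot: [-3.141, 0.0, 0.351]
contact_force: [-1.1, 1.0, -1.1]
opening: 0.021
grip_force: 55.0
[0.4462 0.0291 0.2867] [-0.32  0.14 -1.72] [-0.02  0.   -0.04]
[0.4462 0.0291 0.2868] [-0.34 -0.88 -2.26] [ 0.01 -0.02  0.01]
[0.4462 0.0292 0.2868] [-0.42  0.22 -1.59] [0.04 0.   0.05]
```

```bash
python3 drive.py '[{"sz":0.003}, {"sz":0.003}, {"sz":0.003}, {}, {}]'; python3 drive.py '[{"sz":0.003}, {"sz":0.003}, {"sz":0.003}, {}, {}]'

```

```text
time: 7.32
tool_pos: [0.4461, 0.0292, 0.2774]
tool_rot: [-3.141, 0.001, 0.351]
contact_force: [0.2, -0.5, -0.6]
opening: 0.0209
grip_force: 55.0
time: 7.73
tool_pos: [0.4461, 0.0292, 0.2685]
tool_rot: [-3.141, 0.001, 0.351]
contact_force: [0.2, -0.3, -1.6]
opening: 0.0211
grip_force: 55.0
```

```bash
python3 drive.py '[{"sz":0.003}, {"sz":0.003}, {"sz":0.002}, {}, {}]'; python3 drive.py '[{"sz":0.001}, {"sz":0.001}, {"sz":0.001}, {}]';python3 drive.py '[{"sz":0.001}, {}]'; python3 drive.py '[{"sz":0.001}, {}]'

```

```text
time: 8.15
tool_pos: [0.4463, 0.0292, 0.2606]
tool_rot: [-3.142, -0.0, 0.351]
contact_force: [2.0, 1.7, -2.9]
opening: 0.0211
grip_force: 55.0
time: 8.48
tool_pos: [0.4461, 0.0292, 0.2575]
tool_rot: [-3.142, 0.0, 0.351]
contact_force: [0.3, 0.9, -2.9]
opening: 0.0209
grip_force: 55.0
time: 8.65
tool_pos: [0.4459, 0.0291, 0.2564]
tool_rot: [-3.141, 0.001, 0.351]
contact_force: [-0.4, -0.2, -2.2]
opening: 0.0208
grip_force: 55.0
time: 8.82
tool_pos: [0.446, 0.0291, 0.2555]
tool_rot: [-3.142, 0.001, 0.351]
contact_force: [0.0, -0.2, -1.2]
opening: 0.0213
grip_force: 55.0
```

```bash
for i in 1; do python3 drive.py '[{"sz":0.001}, {}]'|sed -n '2p;4p'; python3 drive.py '[{"sz":0.001}, {}]'|sed -n '2p;4p';python3 drive.py '[{"sz":0.0005}, {}]'|sed -n '2p;4p';python3 drive.py '[{"sz":0.0005}, {}]'|sed -n '2p;4p'; done
```

```text
tool_pos: [0.4461, 0.0291, 0.2545]
contact_force: [-0.3, -0.5, -1.3]
tool_pos: [0.4461, 0.0292, 0.2536]
contact_force: [-0.1, -0.2, -1.3]
tool_pos: [0.4461, 0.0292, 0.2531]
contact_force: [0.6, -0.0, -1.6]
tool_pos: [0.4462, 0.0292, 0.2527]
contact_force: [-0.7, -0.0, -0.8]
```

```bash
python3 drive.py '[{"sz":0.0005}, {}]'|sed -n '2p;4p'; python3 drive.py '[{"sz":0.0005}, {}]'|sed -n '2p;4p';python3 drive.py '[{"sz":0.0005}, {}]'|sed -n '2p;4p';python3 drive.py '[{"sz":0.0005}, {}]'|sed -n '2p;4p'
```

```text
tool_pos: [0.4461, 0.0292, 0.2521]
contact_force: [-1.2, -0.5, -0.8]
tool_pos: [0.4462, 0.0292, 0.2517]
contact_force: [-0.4, 0.1, -0.7]
tool_pos: [0.4462, 0.0292, 0.2513]
contact_force: [-1.8, 0.8, 1.0]
tool_pos: [0.4462, 0.0292, 0.2509]
contact_force: [-1.9, -0.4, 3.0]
```

```bash
python3 drive.py '[{"sz":0.0005}, {}]'|sed -n '2p;4p'; python3 drive.py '[{"sz":0.0005}, {}]'|sed -n '2p;4p';python3 drive.py '[{"sz":0.0005}, {}]'|sed -n '2p;4p'; python3 - <<'E'
from h import *
w=robot.read_camera("side");a=cv2.resize(w["image"][180:340,220:420],None,fx=4,fy=3.75)[:600];cv2.imwrite("pics/p1.png",a[:,:,::-1])
E
```

```text
tool_pos: [0.4462, 0.0292, 0.2504]
contact_force: [-2.0, 0.1, 5.7]
tool_pos: [0.4462, 0.0292, 0.25]
contact_force: [-1.9, 0.2, 6.7]
tool_pos: [0.4462, 0.0292, 0.2497]
contact_force: [-2.6, 0.3, 9.4]
```

View pics/p1.png

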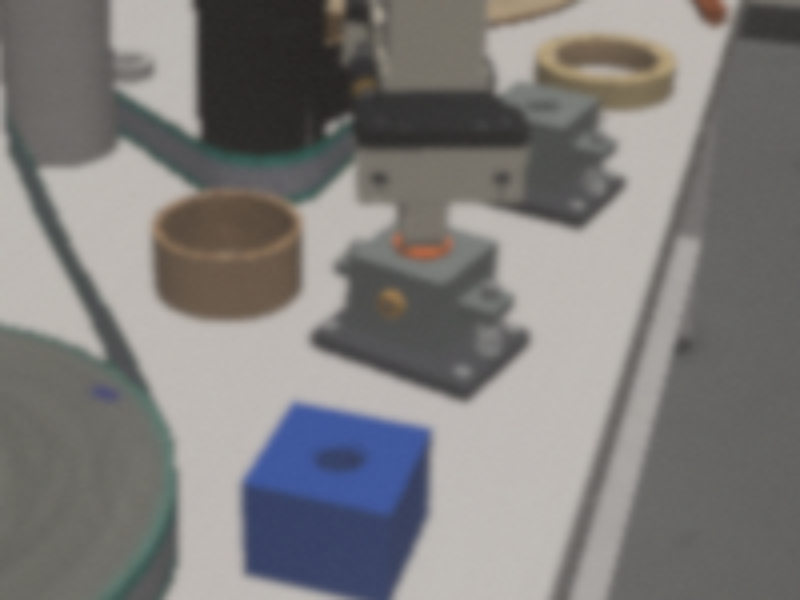

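The flange looks seated on the nest, with the orange ring at crop (423,245) and no shank visible. The force rises at 5 N/mm, starting at the height expected for home, and is now about 11 N. Next comes the pull test.

```bash
python3 drive.py '[{"sz":-0.001}, {"sz":-0.001}, {"sz":-0.001}, {"sz":-0.001}, {}, {}]'|sed -n '2p;4p'; python3 drive.py '[{"sz":-0.001}, {}]'|sed -n '2p;4p';python3 drive.py '[{"sz":-0.0005}, {}]'|sed -n '2p;4p';python3 drive.py '[{"sz":-0.0005}, {}]'|sed -n '2p;4p'
```

```text
tool_pos: [0.4461, 0.0292, 0.253]
contact_force: [-0.6, 0.1, -1.8]
tool_pos: [0.4462, 0.0292, 0.2542]
contact_force: [-0.0, -0.5, -2.3]
tool_pos: [0.4462, 0.0292, 0.2547]
contact_force: [-0.8, -1.0, -0.7]
tool_pos: [0.4462, 0.0292, 0.2553]
contact_force: [-0.6, 0.5, -1.3]
```

```bash
python3 drive.py '[{"sz":-0.0005}, {}]'|sed -n '2p;4p'; python3 drive.py '[{"sz":-0.0005}, {}]'|sed -n '2p;4p';python3 drive.py '[{"sz":-0.0005}, {}]'|sed -n '2p;4p';python3 drive.py '[{"sz":-0.0005}, {}]'|sed -n '2p;4p'
```

```text
tool_pos: [0.4462, 0.0292, 0.2558]
contact_force: [0.4, 0.3, -2.1]
tool_pos: [0.4462, 0.0292, 0.2563]
contact_force: [-0.8, -0.7, -1.2]
tool_pos: [0.4461, 0.0292, 0.2567]
contact_force: [0.1, -0.4, -2.1]
tool_pos: [0.4461, 0.0292, 0.2572]
contact_force: [-0.4, -0.3, -2.8]
```

```bash
python3 drive.py '[{"sz":-0.0005}, {}]'|sed -n '2p;4p'; python3 drive.py '[{"sz":-0.0005}, {}]'|sed -n '2p;4p';python3 drive.py '[{"sz":-0.0005}, {}]'|sed -n '2p;4p';python3 drive.py '[{"sz":-0.0005}, {}]'|sed -n '2p;4p'
```

```text
tool_pos: [0.4461, 0.0292, 0.2577]
contact_force: [0.4, 0.5, -2.1]
tool_pos: [0.4461, 0.0293, 0.2582]
contact_force: [0.1, 1.7, -3.8]
tool_pos: [0.4461, 0.0292, 0.2587]
contact_force: [-0.3, 1.3, -4.5]
tool_pos: [0.4461, 0.0293, 0.2592]
contact_force: [0.7, 2.7, -3.1]
```

```bash
python3 drive.py '[{"sz":-0.0005}, {}]'|sed -n '2p;4p'; python3 drive.py '[{"sz":-0.0005}, {}]'|sed -n '2p;4p';python3 drive.py '[{"sz":-0.0005}, {}]'|sed -n '2p;4p';python3 drive.py '[{"sz":-0.0005}, {}]'|sed -n '2p;4p'; python3 drive.py '[{"sz":-0.001}, {}]'|sed -n '2p;4p'; python3 drive.py '[{"sz":-0.001}, {}]'|sed -n '1,2p;4p'
```

```text
tool_pos: [0.4462, 0.0292, 0.2598]
contact_force: [-1.1, 2.7, -2.2]
tool_pos: [0.4462, 0.0292, 0.2603]
contact_force: [-0.1, 2.6, -2.7]
tool_pos: [0.4462, 0.0292, 0.2608]
contact_force: [1.2, 2.0, -3.1]
tool_pos: [0.4462, 0.0292, 0.2613]
contact_force: [1.0, 2.8, -3.4]
tool_pos: [0.4462, 0.0292, 0.2624]
contact_force: [0.4, 1.7, -0.6]
time: 14.03
tool_pos: [0.4463, 0.0291, 0.2635]
contact_force: [0.3, 1.3, -1.2]
```

The pin came up with only 2–3 N of drag, which suggests this socket is the worn one. Before moving on I'll check against the press picture that it really was home.

```bash
python3 - <<'E'
from h import *
s=robot.read_camera("side");im=cv2.imread("pics/p1.png")[:,:,::-1]
m=cv2.inRange(cv2.cvtColor(im,cv2.COLOR_RGB2HSV),(3,120,80),(20,255,255))
m[:, :300]=0;m[:200]=0;m[:,600:]=0;x,y,w,h=cv2.boundingRect(m);print("pressed: bottom row",180+(y+h)/3.75,"cols",220+x/4,220+(x+w)/4)
m2=mask(s,3,20,(290,200,380,290));print("now",cv2.boundingRect(m2))
a=np.linspace(0,2*np.pi,90)
o=robot.observe();print(o["tool_pos"],o["contact_force"])
for z in(.065,.068,.073,o["tool_pos"][2]-.185):print(z,max(proj(s,[.4455+.015*np.cos(t),.0295+.015*np.sin(t),z])[1] for t in a))
E
```

```text
pressed: bottom row 248.8 cols 322.0 331.5
now (320, 239, 12, 4)
[0.44630646 0.02910961 0.26351249] [ 0.04557231  2.05007611 -0.04453948]
0.065 249.41136155091465
0.068 248.12050660929853
0.073 245.95972212040047
0.07851248630377095 243.5638035169266
```

The pressed flange measured z ≈ 0.0655, so it was home and the nest was pressed down. Socket 1 is therefore the worn one. I lift out, turn the tool slightly to stay clear of the roller, and go to socket 2.

```bash
python3 drive.py '[{"sz":-0.01}, {"sz":-0.015}, {"sz":-0.02}, {"sz":-0.015}, {}]'; python3 drive.py '[{"wz":0.1085}, {"wz":0.1085}, {"wz":0.1085}, {"wz":0.1085}, {"wz":0.1085}, {"wz":0.1085}, {}]'
python3 - <<'E'
from h import *
o=robot.observe();T=R.from_euler("xyz",o["tool_rot"]).as_matrix();print(np.round(o["tool_pos"],4),o["tool_rot"],T.T@(np.array([.426,-.175,.067])-o["tool_pos"]))
E
```

```text
time: 14.5
tool_pos: [0.4469, 0.0289, 0.3258]
tool_rot: [3.138, -0.005, 0.351]
contact_force: [0.9, 0.7, -2.4]
opening: 0.021
grip_force: 55.0
time: 15.08
tool_pos: [0.4459, 0.029, 0.3223]
tool_rot: [3.141, 0.001, -0.304]
contact_force: [-0.1, 0.2, -1.7]
opening: 0.0214
grip_force: 55.0
[0.4459 0.029  0.3223] [ 3.14080485e+00  1.14985848e-03 -3.03961234e-01] [0.0423573  0.2004371  0.25540054]
```

```bash
python3 drive.py '[{"sx":0.002, "sy":0.034}, {"sx":0.002, "sy":0.034}, {"sx":0.002, "sy":0.034}, {"sx":0.002, "sy":0.034}, {"sx":0.002, "sy":0.034}, {"sx":0.002, "sy":0.03}, {"sz":0.005}, {}]';python3 drive.py '[{}, {}]'
python3 - <<'E'
from h import *
w=robot.read_camera("wrist");o=robot.observe();T=R.from_euler("xyz",o["tool_rot"]).as_matrix();t=np.array(o["tool_pos"])
q=proj(w,[.426,-.175,.067]);b=bore(w,*q);p=plane(w,*b,.067);print(q,b,p,"tool",np.round(T.T@(p-t),4),np.round(t,4),o["tool_rot"])
f=lambda x,y,z:proj(w,t+T@np.array([x,y,z]))
for e in(-.002,0):print(e,"flange",f(.015+e,0,.185),"barb",f(.008+e,0,.217))
m=mask(w,3,20,(240,200,330,300));print(cv2.boundingRect(m));ys,xs=np.nonzero(m);print([(r,xs[ys==r].mean().round(1)) for r in range(246,262,4)])
a=cv2.resize(w["image"][120:330,140:420],None,fx=2.8,fy=2.8);cv2.imwrite("pics/s2.png",a[:,:,::-1])
E
```

```text
time: 15.75
tool_pos: [0.3978, -0.1666, 0.3171]
tool_rot: [-3.141, 0.002, -0.301]
contact_force: [0.1, 0.5, -1.7]
opening: 0.0215
grip_force: 55.0
time: 15.92
tool_pos: [0.3985, -0.1646, 0.3179]
tool_rot: [-3.141, 0.001, -0.298]
contact_force: [0.1, -0.2, -2.1]
opening: 0.021
grip_force: 55.0
[  7   6  25  23 439]
[283.38775819 189.58812427] [284.0501139  188.14350797] [ 0.42693179 -0.17581303  0.067     ] tool [0.0305 0.0026 0.2511] [ 0.3986 -0.1645  0.3181] [-3.14144494e+00  4.30275238e-04 -2.97644065e-01]
-0.002 flange [280.81430082 243.60624701] barb [280.74943817 234.4771551 ]
0 flange [280.81082728 240.40381685] barb [280.74631158 231.74226296]
(258, 244, 68, 56)
[(246, np.float64(280.5)), (250, np.float64(280.0)), (254, np.float64(280.5)), (258, np.float64(280.0))]
```

View pics/s2.png

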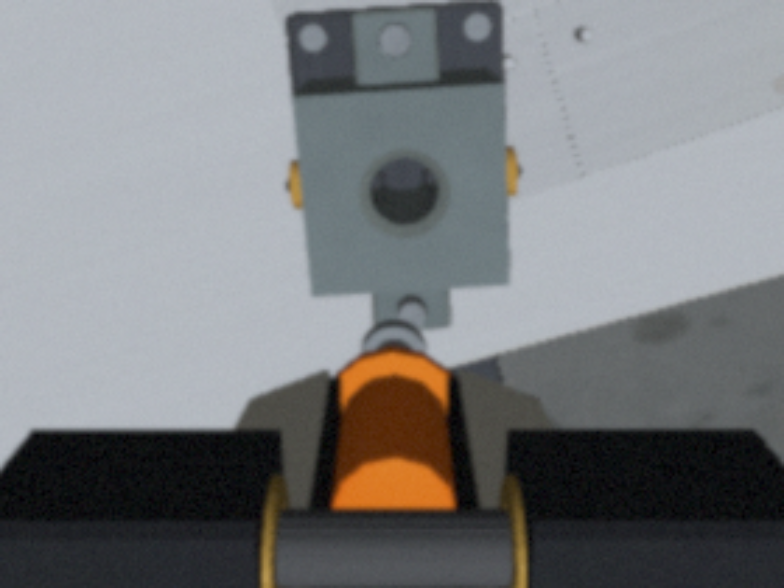

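The socket 2 bore ring is at crop (405,190), which is px (284.5,188). The pin sits in the fingers as before. I shift by (0.032, 0.003) and descend.

```bash
python3 drive.py '[{"sx":0.016, "sy":0.0015}, {"sx":0.016, "sy":0.0015}, {}, {"sz":0.01}, {"sz":0.01}, {}, {}]'; python3 drive.py '[{"sz":0.003}, {"sz":0.003}, {"sz":0.003}, {"sz":0.003}, {}, {}]'; python3 drive.py '[{"sz":0.003}, {"sz":0.003}, {"sz":0.003}, {}, {}]'
```

```text
time: 16.55
tool_pos: [0.4279, -0.1769, 0.298]
tool_rot: [-3.141, 0.002, -0.299]
contact_force: [-0.3, 0.9, -1.0]
opening: 0.0213
grip_force: 55.0
time: 17.05
tool_pos: [0.4281, -0.1777, 0.2861]
tool_rot: [-3.142, 0.0, -0.3]
contact_force: [-0.3, -0.6, -1.5]
opening: 0.0208
grip_force: 55.0
time: 17.47
tool_pos: [0.4281, -0.1777, 0.2769]
tool_rot: [-3.142, 0.001, -0.3]
contact_force: [-0.7, 0.8, -1.3]
opening: 0.0213
grip_force: 55.0
```

```bash
python3 drive.py '[{"sy":-0.0007, "sz":0.003}, {"sz":0.003}, {"sz":0.002}, {}, {}]'|sed -n '2p;4p'; python3 drive.py '[{"sz":0.001}, {}]'|sed -n '2p;4p'; python3 drive.py '[{"sz":0.001}, {}]'|sed -n '2p;4p'; python3 drive.py '[{"sz":0.001}, {}]'|sed -n '2p;4p'; python3 drive.py '[{"sz":0.001}, {}]'|sed -n '2p;4p'
```

```text
tool_pos: [0.4284, -0.177, 0.2691]
contact_force: [0.9, 1.1, -1.0]
tool_pos: [0.4285, -0.177, 0.2683]
contact_force: [1.1, 2.5, 0.3]
tool_pos: [0.4285, -0.177, 0.2674]
contact_force: [0.9, 2.0, 1.1]
tool_pos: [0.4285, -0.1771, 0.2664]
contact_force: [0.6, 1.7, 2.4]
tool_pos: [0.4285, -0.1771, 0.2654]
contact_force: [0.3, 1.1, 4.2]
```

```bash
python3 drive.py '[{"sz":0.001}, {}]'|sed -n '2p;4p'; python3 drive.py '[{"sz":0.001}, {}]'|sed -n '2p;4p'; python3 drive.py '[{"sz":0.001}, {}]'|sed -n '2p;4p'
```

```text
tool_pos: [0.4285, -0.1772, 0.2644]
contact_force: [0.5, 2.1, 5.6]
tool_pos: [0.4285, -0.1772, 0.2635]
contact_force: [0.2, 2.6, 5.5]
tool_pos: [0.4283, -0.1772, 0.2622]
contact_force: [-0.0, 0.6, 1.5]
```

```bash
python3 drive.py '[{"sz":0.0005}, {}]'|sed -n '2p;4p'; python3 drive.py '[{"sz":0.0005}, {}]'|sed -n '2p;4p'
```

```text
tool_pos: [0.4284, -0.1772, 0.2616]
contact_force: [0.4, 0.6, 1.1]
tool_pos: [0.4284, -0.1771, 0.261]
contact_force: [0.3, 1.3, -0.8]
```

The catch peaked at about 7 N and then snapped over, as a good socket should. I continue down to home.

```bash
python3 drive.py '[{"sz":0.001}, {"sz":0.001}, {"sz":0.001}, {}, {}]'|sed -n '2p;4p'; python3 drive.py '[{"sz":0.001}, {"sz":0.001}, {"sz":0.001}, {}, {}]'|sed -n '2p;4p'; python3 drive.py '[{"sz":0.001}, {"sz":0.001}, {}, {}]'|sed -n '2p;4p';  python3 drive.py '[{"sz":0.001}, {}]'|sed -n '2p;4p'
```

```text
tool_pos: [0.4284, -0.1771, 0.2581]
contact_force: [2.4, 1.4, 0.7]
tool_pos: [0.4282, -0.1771, 0.2549]
contact_force: [-0.6, -0.0, -1.3]
tool_pos: [0.4283, -0.1771, 0.2531]
contact_force: [0.7, 0.5, -1.6]
tool_pos: [0.4283, -0.1771, 0.2521]
contact_force: [-0.0, -0.5, -1.5]
```

```bash
python3 drive.py '[{"sz":0.001}, {}]'|sed -n '2p;4p'; python3 drive.py '[{"sz":0.001}, {}]'|sed -n '2p;4p';  python3 drive.py '[{"sz":0.0005}, {}]'|sed -n '1,2p;4p'
```

```text
tool_pos: [0.4284, -0.1771, 0.2513]
contact_force: [-0.0, -0.5, 1.2]
tool_pos: [0.4284, -0.1771, 0.2505]
contact_force: [-1.5, 1.0, 4.6]
time: 21.22
tool_pos: [0.4284, -0.1771, 0.2501]
contact_force: [-1.3, 1.3, 6.5]
```

```bash
python3 drive.py '[{"sz":0.0005}, {}]'|sed -n '2p;4p'; python3 drive.py '[{"sz":-0.001}, {"sz":-0.001}, {"sz":-0.001}, {"sz":-0.001}, {"sz":-0.001}, {}]'|sed -n '2p;4p'; python3 drive.py '[{"sz":-0.001}, {}]'|sed -n '2p;4p'; python3 drive.py '[{"sz":-0.001}, {}]'|sed -n '2p;4p'; python3 drive.py '[{"sz":-0.0005}, {}]'|sed -n '2p;4p'; python3 drive.py '[{"sz":-0.0005}, {}]'|sed -n '2p;4p'
```

```text
tool_pos: [0.4284, -0.1771, 0.2498]
contact_force: [-2.7, 1.8, 8.2]
tool_pos: [0.4284, -0.1771, 0.2542]
contact_force: [0.5, -0.1, -0.7]
tool_pos: [0.4283, -0.1771, 0.2552]
contact_force: [-0.6, -0.4, -2.5]
tool_pos: [0.4283, -0.177, 0.2561]
contact_force: [0.2, -0.6, -3.9]
tool_pos: [0.4283, -0.177, 0.2565]
contact_force: [-0.7, 0.3, -6.0]
tool_pos: [0.4283, -0.177, 0.257]
contact_force: [0.6, -0.3, -7.5]
```

```bash
python3 drive.py '[{"sz":-0.0005}, {"sz":-0.0005}, {}]'|sed -n '1,2p;4p'; python3 drive.py '[{"sz":-0.0004}, {}]'|sed -n '1,2p;4p'
```

```text
time: 22.8
tool_pos: [0.4282, -0.177, 0.2579]
contact_force: [0.8, 0.1, -10.7]
time: 22.97
tool_pos: [0.4283, -0.177, 0.2583]
contact_force: [1.1, -0.6, -11.9]
```

```bash
python3 - <<'E'
from h import *
f=[]
for i in range(5):
    robot.read_camera("side");o=robot.observe();f.append(o["contact_force"][2])
print(np.round(f,1),np.mean(f),o["tool_pos"],o["time"])
E
```

```text
[-12.5 -13.1 -12.5 -12.1 -13.4] -12.722350632114338 [ 0.42826198 -0.17701593  0.2584375 ] 23.2167
```

```bash
python3 drive.py '[{"sz":-0.0002}, {}, {}, {}, {}, {}, {}, {}]'|sed -n '1,2p;4p'; python3 drive.py '[{}, {}, {}, {}, {}, {}, {}, {}]'|sed -n '1,2p;4p'; python3 - <<'E'
from h import *
f=[]
for i in range(4):
    robot.read_camera("side");o=robot.observe();f.append(o["contact_force"][2])
print(np.round(f,1),np.mean(f),o["tool_pos"],o["time"])
E
```

```text
time: 23.88
tool_pos: [0.4283, -0.1771, 0.2588]
contact_force: [-0.3, -0.6, -14.0]
time: 24.55
tool_pos: [0.4283, -0.1771, 0.2588]
contact_force: [-0.2, -0.7, -13.3]
[-13.9 -14.4 -14.2 -13.4] -13.964953516878317 [ 0.42834889 -0.17706184  0.25879605] 24.75
```

The pull held at about 12 N for 1.9 s without slipping. I press it home again and release.

```bash
python3 drive.py '[{"sz":0.001}, {"sz":0.002}, {"sz":0.002}, {"sz":0.002}, {"sz":0.001}, {"sz":0.001}, {}, {}]'|sed -n '1,2p;4p';python3 drive.py '[{"sz":-0.0005}, {"sz":-0.0005}, {}, {}]'|sed -n '1,2p;4p'
```

```text
time: 25.42
tool_pos: [0.4285, -0.1771, 0.2504]
contact_force: [-2.8, 1.9, 5.3]
time: 25.75
tool_pos: [0.4286, -0.1771, 0.251]
contact_force: [-1.4, 2.5, 2.6]
```

```bash
python3 drive.py '[{}, {}, {}, {}, {}, {}]' 0.05; python3 drive.py '[{"sz":-0.005}, {"sz":-0.015}, {"sz":-0.025}, {"sz":-0.03}, {"sz":-0.03}, {"sz":-0.02}, {}, {}]'
python3 - <<'E'
from h import *
w=robot.read_camera("wrist");s=robot.read_camera("side");o=robot.observe();print(np.round(o["tool_pos"],4),o["contact_force"])
m=mask(s,3,20,(330,170,385,240));x,y,ww,h=cv2.boundingRect(m);print("side",x,y,ww,h,plane(s,x+ww/2,y,.105))
a=np.linspace(0,2*np.pi,90)
for z in(.067,.070,.075):print(z,max(proj(s,[.4275+.015*np.cos(t),-.1767+.015*np.sin(t),z])[1] for t in a),min(proj(s,[.4275+.011*np.cos(t),-.1767+.011*np.sin(t),z+.038])[1] for t in a))
b=np.zeros((480,800,3),np.uint8);b[:450,:450]=cv2.resize(s["image"][150:270,290:410],(450,450));b[:262,450:]=cv2.resize(w["image"],(350,262));cv2.imwrite("pics/end.png",b[:,:,::-1])
E
```

```text
time: 26.25
tool_pos: [0.4284, -0.1772, 0.2508]
tool_rot: [3.141, -0.0, -0.3]
contact_force: [-0.0, -0.0, 0.1]
opening: 0.0493
grip_force: 0.0
time: 26.92
tool_pos: [0.4284, -0.1771, 0.3769]
tool_rot: [3.141, -0.003, -0.3]
contact_force: [0.4, -0.7, -1.4]
opening: 0.05
grip_force: 0.0
[ 0.428  -0.1769  0.375 ] [-0.34769256  1.0192753  -0.86863136]
side 349 192 11 17 [ 0.42936583 -0.18312321  0.105     ]
0.067 209.7135969545293 191.34965381192825
0.07 208.5974295760803 190.217709015825
0.075 206.73048947492384 188.3244314423976
```

View pics/end.png

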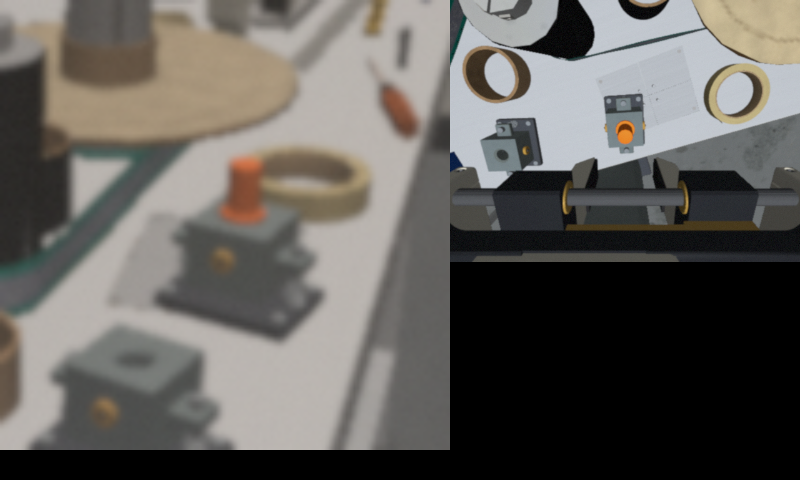

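The pin stands upright with its flange flat on socket 2's nest, at crop (243,212). Its rows of 192 to 209 match z = 0.067. The gripper is clear of everything.

```bash
python3 -c "
from cell import robot
print(robot.hand_in())"
```

```text
the job is handed in; nothing more can be done
None
```

The job is handed in: the first socket let the pin go at about 2–3 N, so the pin is now fully home and released in the second, which held about 12 N for over a second.

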